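# Swipe the moisture analyser's curved touch bar to start drying

## Robot

A 6-joint arm with a two-finger parallel gripper is mounted at the origin on the work surface. World frame = base frame: x ahead of the robot, y to its left, z up, the work surface at z = 0. Lengths are in m, angles in rad, forces in N, time in s.
With the tool pointing down it reaches from about 0.325 to 0.875 m from the base axis. Payload 4.4 kg.
Tool frame: the origin (TCP) lies between the finger pads, 19 mm behind the fingertips; this is the grasp point; z points along the fingers, y is the line along which they close (so a half turn about z gives the same grasp; the last joint's range is limited). The gripper opens to 85 mm and grips with 20 to 120 N. Pads are 22 mm wide; open, the fingers measure 114 mm over their backs; the gripper's body (76 mm by 85 mm) begins 54 mm behind the grasp point. The pads swing forward as they close: fully open they stand 13 mm farther back than shut.
Start: joints at [1.052, 0.207, 1.542, -0, 1.393, -0.15], TCP at [0.207, 0.537, 0.25] pointing down, gripper open.
Joint ranges: [-2.73, 2.73], [-0.86, 2.22], [0.23, 2.46], [-1.11, 4.25], [0.08, 2.63], [-2.82, 2.82]. Speed limits (rad/s): [2.79, 2.79, 3.14, 3.14, 3.14, 3.14].

## Interface

Orientations are given as a unit quaternion [w, x, y, z].
In Python, from plant import arm gives the robot as it stands.
- The arm moves only by the tool step_arm, never from a script. Its argument "moves" is a list that holds one entry, the list of rows, each a list of 5 numbers: the opening, from -1 (shut) to 1 (fully open), so that 0 is half open, then the shift along the tool's x, y, z in mm, then the turn about the tool's z in degrees. In form: [[[jaw, tx, ty, tz, roll], ...]]. A call has 1 to 8 rows; each row is the pose to reach, as a shift and turn from the pose commanded when the call began, along the tool's axes at that moment; what a row does not reach only later rows make up. A row lasts 1/10 s, in which the tool goes at most 50 mm and 8.59 degrees, less where a joint would pass 70% of its speed; a pose out of reach is approached as far as the arm can. A call with a gripper value outside its range is refused whole. The fingers move at their own pace and stop on an object; "force" is the grip in N (left out, the last holds). Time passes only in rows, so rows that repeat a pose let the fingers close. It gives the time, the measured TCP pose, the force, the opening and the grip force at its end, in the units of the state.
- arm.sense(): the state, without advancing time (a new reading comes with each control period).
- arm.capture(name): name is "scene" or "top" or "wrist"; returns a dict with "frame" (420x560x3 uint8, red, green, blue), "depth" (420x560 float32, m along the optical axis (not along the pixel's ray), 0 where there is no reading), "mtx" (3x3 intrinsics, pixels), "D" ([k1, k2, p1, p2, k3] as OpenCV has them; the pictures are not rectified), "pose" (4x4, takes a point from camera to world coordinates); the wrist camera has in their place "hand_eye" (4x4, takes a point from camera to tool coordinates, whose origin is the TCP and whose axes are the flange's). Camera axes: x right, y down, z forward; pixel columns grow to the right and rows downward; lengths in m; the calibration is good to about 2 mm. A picture is of the moment at which its call begins: read the wrist's pose just before it.
- arm.close_job(): hands the job in; it is judged then, once.
The state is a dict: "time_s": time; "q": joint angles; "dq": joint speeds; "tau": joint torques, N m; "eef_pos": TCP position; "ee_rot": TCP orientation; "wrist_force": force on the tool from outside, world axes, zero at the start; "wrist_torque": the same for the moment, N m; "width": opening from 0.0 (shut) to 1.0 (fully open); "grip_force": force on a finger pad.
Only numpy, scipy, OpenCV 4.12 (cv2) and the standard library are available. Lean on these libraries where they do the work, as an engineer would, in place of code of your own. Each camera call takes 0.05 s, during which the arm holds its last target. There are 200 camera calls.

## Task

Start the moisture analyser by running your fingertips lightly along its curved black touch bar: touch down on the end next to the green lamp, follow the curve without lifting off or pressing the sprung bar right down, and finish holding at the end next to the red lamp, still lightly pressing the bar. Grasp nothing, and leave the sample pan and the other things around it where they are.

Things in the scene. Friction and masses are not known exactly. Their poses are not given: they have to be found in the camera images.
- analyser: moisture analyser, fixed: white base 390 x 250 x 50 mm, round blue deck (radius 125 mm, top 85 mm above the table), display and keys in front, open white hood upright at the rear (starts 138 mm behind the origin, leans back, top at 300 mm). Origin: on the table under the centre of the round deck; own x to the rear, -x to the display, z up. The black touch bar lies on the deck's front half
- touch_bar (a joint): how far the whole sprung bar is pressed down (m): 0 at rest, 0.010 right down on its stop. It moves straight down wherever touched and springs back; 0.7 N to start, 2.3 N at 0.004, 4.7 N at the stop. 0.001 to 0.008 is a light press. Where the touch lies is judged at the TCP: keep the fingers shut and on the bar's middle line
- arc_centre (a point): centre of the black bar's arc, above the analyser's origin, 103 mm above the table (the bar's top at rest). The bar is a level arc about this point: centreline radius 105 mm, 22 mm wide, 6 mm thick, round ends, white ticks, 65 degrees to either side of its middle. The deck is 18 mm below its top, and within 20 mm of the centreline nothing else stands over 5 mm above the deck
- bar_mid (a point): middle of the bar's length and width, on its top at rest (does not move when the bar is pressed). From arc_centre it lies 105 mm towards the display
- green_lamp: green lamp, 20 mm across, 5 mm tall, fixed on the deck beyond one end of the bar, on the same 105 mm circle 80 degrees from the bar's middle, so that it is 27 mm past the bar's end centre; start at the end next to it. Which end has it varies. Origin: its centre, on the deck
- red_lamp: red lamp, the same size, placed in the same way at the other end of the bar; finish there. Origin: its centre, on the deck
- sample_pan: loose round aluminium sample pan, 96 mm across, with a 14 mm wide steel tab, lying in the middle of the analyser (origin: centre of underside). Leave it where it is
- sample_jar: loose small clear jar with blue cap, 44 mm across, 60 mm tall, beside the analyser (origin: centre of underside)
- beaker: loose glass beaker, 80 mm across, 95 mm tall (origin: centre of underside)
- weigh_dish: loose white square dish, 80 x 80 x 20 mm (origin: centre of underside)
- spatula: loose lab spatula with green handle, 170 mm long, lying on the table along its own x (origin near its middle)
- amber_bottle: loose amber glass bottle, 90 mm across, 170 mm tall (origin: centre of underside)
- wash_bottle: loose white bottle with red cap, 68 mm across, 160 mm tall (origin: centre of underside)

How it is judged:
On the way, in this order (a step that is already met when the one before it is completed fails the run):
1. the fingertips press the bar lightly at the end next to the green lamp (horizontal distance between the grasp point and arc_centre between 0.089 and 0.121 m and value of joint touch_bar above 0.0008 m and contact force between the fingers and analyser above 0.2 N and horizontal distance between the grasp point and green_lamp below 0.055 m), for 0.05 s.
2. they press it in its first quarter (horizontal distance between the grasp point and arc_centre between 0.089 and 0.121 m and value of joint touch_bar above 0.0008 m and contact force between the fingers and analyser above 0.2 N and horizontal distance between the grasp point and green_lamp between 0.07 and 0.105 m), for 0.05 s.
3. they press it at its middle (value of joint touch_bar above 0.0008 m and contact force between the fingers and analyser above 0.2 N and horizontal distance between the grasp point and bar_mid below 0.016 m), for 0.05 s.
4. they press it in its last quarter (horizontal distance between the grasp point and arc_centre between 0.089 and 0.121 m and value of joint touch_bar above 0.0008 m and contact force between the fingers and analyser above 0.2 N and horizontal distance between the grasp point and red_lamp between 0.07 and 0.105 m), for 0.05 s.
5. they press it at the end next to the red lamp (horizontal distance between the grasp point and arc_centre between 0.089 and 0.121 m and value of joint touch_bar above 0.0008 m and contact force between the fingers and analyser above 0.2 N and horizontal distance between the grasp point and red_lamp below 0.055 m), for 0.2 s.
At the end, for the whole second after the job is handed in: The fingertips rest on the bar at the red lamp's end (TCP within 55 mm of the red lamp and within 16 mm of the bar's centreline, seen from above), pressing it down by 0.8 to 9 mm and still; the pan is within 10 mm and every other loose thing within 20 mm of its start (all of step 5 and value of joint touch_bar below 0.009 m and velocity of joint touch_bar below 0.01 m/s and distance of sample_pan from where it was at the start of the episode below 0.01 m and distance of each of sample_jar, beaker, weigh_dish, spatula, amber_bottle, wash_bottle from where it was at the start of the episode below 0.02 m); the arm keeps its last pose, push and grip.
It fails at once if the bar is pressed right down (over 9 mm of its 10 mm) (value of joint touch_bar above 0.009 m).
It fails at once if the fingers push on the analyser with more than 20 N (contact force between the fingers and analyser above 20 N).
It fails at once if the fingertips are off the bar just over it (within about 11 mm) between its two ends: lifted off, or set down midway (horizontal distance between the grasp point and arc_centre between 0.089 and 0.121 m and horizontal distance between the grasp point and green_lamp above 0.065 m and horizontal distance between the grasp point and red_lamp above 0.065 m and x of the grasp point in the frame of analyser below -0.03 m and height (world z) of the grasp point below 0.133 m and value of joint touch_bar below 0.0003 m).
It fails at once if a loose thing is lifted, carried or displaced (pan over 10 mm, others over 20 mm) (distance of sample_pan from where it was at the start of the episode above 0.01 m or distance of any of sample_jar, beaker, weigh_dish, spatula, amber_bottle, wash_bottle from where it was at the start of the episode above 0.02 m).
It also fails if it takes over 42 s, if anything falls off the work surface, if the arm or the gripper's body presses on something with over 40 N, if the wrist force passes 120 N, or if a joint passes its speed limit or range.

## Working session

There is one attempt and no reset: what is moved stays moved. The work goes in short steps, Python scripts to look and compute and a tool call to move; the robot and the scene stay as the last step left them, time stands still between calls to the robot, and variables do not carry over. Pictures are saved under pics/ and viewed, at most 10 in all, crops included, and the job is handed in when it is done.

Besides the shell and the picture viewer there is one more tool, called after "Request:" as name(argument=value, ...) on one line, values as JSON. step_arm: Moves the arm, as the interface text tells. Its arguments: {"type":"object","properties":{"moves":{"type":"array","items":{"type":"array","items":{"type":"array","items":{"type":"number"}}}},"force":{"type":"number"}},"required":["moves"]}

```bash
mkdir -p pics; cat > h.py <<'E'
import numpy as np, cv2
from plant import arm
def save(n,c): cv2.imwrite(f'pics/{n}.png',cv2.cvtColor(c['frame'],cv2.COLOR_RGB2BGR))
def world(c,uv,z):
    n=cv2.undistortPoints(np.array([[uv]],float),c['mtx'],c['D'])[0,0]
    P=c['pose']; d=P[:3,:3]@np.r_[n,1]; o=P[:3,3]
    return o+d*(z-o[2])/d[2]
E
python3 - <<'E'
from h import *
import pickle
t=arm.capture('top'); s=arm.capture('scene'); save('top',t); pickle.dump(t,open('top.pkl','wb'))
pickle.dump(s,open('scene.pkl','wb'))
save('scene',s)
st=arm.sense(); print(st['eef_pos'],st['ee_rot'],st['time_s'],st['wrist_force'])
E
```

```text
[0.20638839 0.53598161 0.24890365] [-3.52431528e-04  1.82822622e-01  9.83145341e-01 -1.00157771e-03] 0.1 [-0.19662414  0.86059658  0.3212399 ]
```

View pics/top.png

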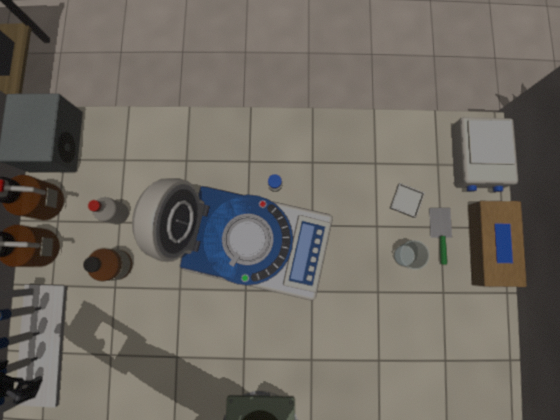

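View pics/scene.png

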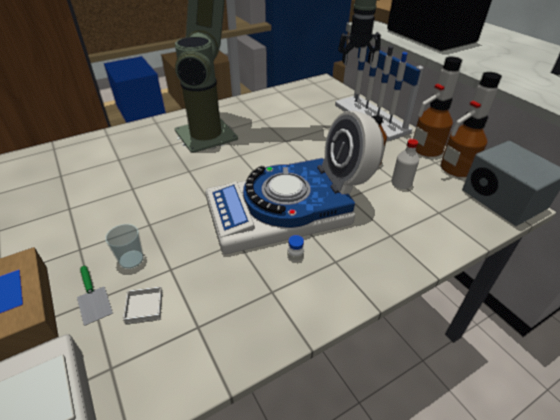

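The top view shows the green lamp near (245,278), the red lamp near (263,204), the bar bulging right towards the display, and the hood on the left. I'll measure the lamps and fit the bar.

```bash
python3 - <<'E'
from h import *
import pickle
t=pickle.load(open('top.pkl','rb')); f=t['frame']
x0,y0,x1,y1=170,170,340,310
cv2.imwrite('pics/crop.png',cv2.resize(cv2.cvtColor(f[y0:y1,x0:x1],cv2.COLOR_RGB2BGR),None,fx=4.5,fy=4.2,interpolation=cv2.INTER_CUBIC)[:600,:800])
for nm in('top','scene'):
  t=pickle.load(open(nm+'.pkl','rb')); f=t['frame'].astype(int); r,g,b=f[...,0],f[...,1],f[...,2]
  L={}
  for n,m,c in(('green',(g-np.maximum(r,b))>60,(245,278) if nm=='top' else (268,169)),('red',(r-np.maximum(g,b))>60,(263,204) if nm=='top' else (292,212))):
    yy,xx=np.where(m); k=np.hypot(xx-c[0],yy-c[1])<10; uv=(xx[k].mean(),yy[k].mean())
    L[n]=world(t,uv,.09); print(nm,n,k.sum(),np.round(uv,1),L[n].round(4))
  d=L['red']-L['green']; D=np.linalg.norm(d[:2]); print('sep',D,'expect',.21*np.sin(np.radians(80)))
  mid=(L['red']+L['green'])/2
  u=d[:2]/D
  for s in(1,-1):
    fr=s*np.array([-u[1],u[0]]); print('centre if front',fr.round(3),(mid[:2]-fr*.105*np.cos(np.radians(80))).round(4))
E
```

```text
top green 16 [244.5 277.5] [0.4271 0.0454 0.09  ]
top red 19 [262.2 203.6] [0.6283 0.0023 0.09  ]
sep 0.20578496503134094 expect 0.20680962813256368
centre if front [0.209 0.978] [0.5239 0.006 ]
centre if front [-0.209 -0.978] [0.5315 0.0417]
scene green 12 [268.8 168.1] [0.4252 0.0466 0.09  ]
scene red 20 [291.8 211.4] [0.629  0.0033 0.09  ]
sep 0.2083083693479722 expect 0.20680962813256368
centre if front [0.208 0.978] [0.5233 0.0071]
centre if front [-0.208 -0.978] [0.5309 0.0428]
```

View pics/crop.png

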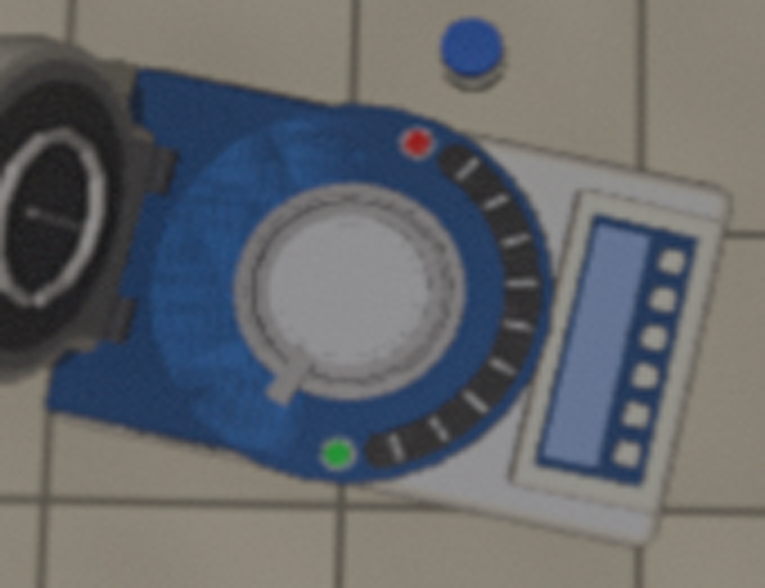

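Both cameras agree: lamp separation is 206–208 mm against 206.8 expected. Centre ≈ (0.531, 0.042), front direction −102°, green end at −167°, red end at −37°. The crop confirms which lamp is at which end.

```bash
cat >> h.py <<'E'
C=np.array([.5312,.0422]); F=-102.0
from scipy.spatial.transform import Rotation
def bar(a,z=None,r=.105): # a: deg from middle, - = green end
    t=np.radians(F+a); return np.r_[C+r*np.array([np.cos(t),np.sin(t)]),z]
def rot(): q=arm.sense()['ee_rot']; return Rotation.from_quat([q[1],q[2],q[3],q[0]]).as_matrix()
def delta(cmd,pts):
    return (np.array([(np.array(p)-cmd) for p in pts])@R0*1000).round(1)
n=np.array([.1828,.98315,0]); R0=2*np.outer(n,n)-np.eye(3)
E
python3 - <<'E'
from h import *
c0=np.array([.207,.537,.25]); g=bar(-62,.25)
print(g, bar(62,.25)); print(delta(c0,[g]))
print(Rotation.from_matrix(R0.T@rot()).as_rotvec(degrees=True))
E
```

```text
[0.43026752 0.01325808 0.25      ] [ 0.61163467 -0.0252927   0.25      ]
[[-396.6 -408.5    0. ]]
[0.12022098 0.0187248  0.00264619]
```

Request:
step_arm(moves=[[[-1,-15,-15,0,0],[-1,-40,-41,0,0],[-1,-66,-68,0,0],[-1,-92,-95,0,0],[-1,-118,-122,0,0],[-1,-146,-150,0,0],[-1,-174,-179,0,0],[-1,-200,-206,0,0]]], force=20)

```text
time_s: 0.9
eef_pos: [0.3193, 0.2707, 0.2496]
ee_rot: [-0.0, 0.183, 0.983, -0.0]
wrist_force: [1.4, -0.9, -0.0]
width: 0.002
grip_force: 0.0
```

Request:
step_arm(moves=[[[-1,-28,-29,0,0],[-1,-56,-58,0,0],[-1,-84,-86,0,0],[-1,-112,-115,0,0],[-1,-140,-144,0,0],[-1,-168,-173,0,0],[-1,-187,-192,0,0],[-1,-196.6,-202.5,0,0]]])

```text
time_s: 1.7
eef_pos: [0.4304, 0.0108, 0.2497]
ee_rot: [-0.0, 0.184, 0.983, -0.0]
wrist_force: [-0.4, -0.4, 0.6]
width: 0.001
grip_force: 0.0
```

Request:
step_arm(moves=[[[-1,0,0,20,0],[-1,0,0,40,0],[-1,0,0,60,0],[-1,0,0,75,0],[-1,0,0,80,0],[-1,0,0,80,0],[-1,0,0,80,0]]])

```text
time_s: 2.4
eef_pos: [0.4304, 0.013, 0.1706]
ee_rot: [0.001, 0.183, 0.983, 0.0]
wrist_force: [0.5, -0.4, -0.6]
width: -0.002
grip_force: 0.0
```

```bash
python3 - <<'E'
from h import *
for i in range(3):
  s=arm.sense(); print(s['time_s'],s['eef_pos'].round(4),s['wrist_force'].round(2),s['width'])
  w=arm.capture('wrist')
save('w1',w)
he=w['hand_eye']; print(he.round(3))
# project bar points into the wrist image
T=np.eye(4);T[:3,:3]=rot();T[:3,3]=s['eef_pos']; M=np.linalg.inv(T@he)
im=cv2.cvtColor(w['frame'],cv2.COLOR_RGB2BGR)
for a in (-80,-65,-62,-40,-20,0,20,40,65,80):
  p=bar(a,.103 if abs(a)<70 else .09); uv=cv2.projectPoints(p[None],M[:3,:3],M[:3,3],w['mtx'],w['D'])[0][0,0]
  if (abs(uv)<2000).all() and (M@np.r_[p,1])[2]>0: cv2.circle(im,tuple(int(v) for v in uv),3,(0,255,255),-1)
cv2.imwrite('pics/w1.png',im)
E
```

```text
2.4 [0.4304 0.013  0.1706] [ 0.49 -0.37 -0.59] -0.0016280675557502587
2.45 [0.4307 0.0129 0.1709] [ 0.29 -0.5   0.45] 0.0026666584212266474
2.5 [0.4307 0.0128 0.171 ] [ 0.46  0.51 -0.15] -0.002771729367474263
[[ 0.001 -0.95  -0.311  0.08 ]
 [ 1.     0.001  0.001  0.001]
 [-0.001 -0.311  0.95  -0.125]
 [ 0.     0.     0.     1.   ]]
```

View pics/w1.png

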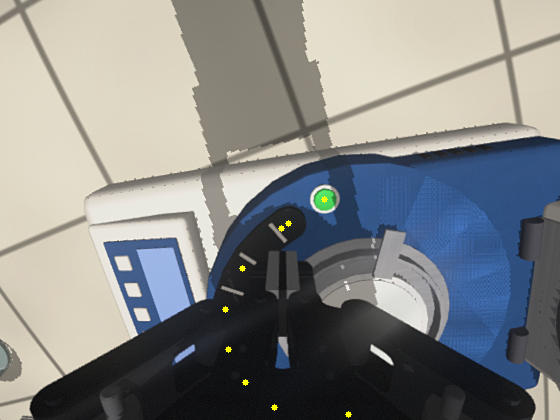

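The overlaid dots fall on the bar's centreline and on the lamp centre (324,199), so the fit is good. Touching down next.

Request:
step_arm(moves=[[[-1,0,0,15,0],[-1,0,0,30,0],[-1,0,0,40,0],[-1,0,0,46,0],[-1,0,0,49,0],[-1,0,0,51,0],[-1,0,0,52,0],[-1,0,0,52,0]]])

```text
time_s: 3.35
eef_pos: [0.4301, 0.0127, 0.1183]
ee_rot: [0.0, 0.183, 0.983, -0.0]
wrist_force: [-1.4, 0.5, 1.7]
width: -0.003
grip_force: 1.0
```

```bash
cat > s.py <<'E'
from h import *
S=[]
for i in range(8):
  s=arm.sense(); S.append(np.r_[s['eef_pos'],s['wrist_force']]); arm.capture('wrist')
print(s['time_s'],np.mean(S,0).round(4))
E
python3 s.py
python3 - <<'E'
from h import *
c=bar(-62,.118)
A=np.arange(-62,63,62/16)
for k in range(0,32,8): print(delta(bar(A[k],.118),[bar(a,.118) for a in A[k+1:k+9]]).tolist())
E
```

```text
3.7 [ 0.4301  0.0127  0.1183 -1.5189 -0.0143  2.0723]
[[-4.5, -5.5, 0.0], [-9.3, -10.7, 0.0], [-14.5, -15.6, 0.0], [-20.0, -20.1, 0.0], [-25.7, -24.2, 0.0], [-31.8, -27.9, 0.0], [-38.1, -31.2, 0.0], [-44.6, -34.1, 0.0]]
[[-6.7, -2.4, 0.0], [-13.5, -4.4, 0.0], [-20.4, -5.9, 0.0], [-27.5, -6.9, 0.0], [-34.5, -7.5, 0.0], [-41.6, -7.6, 0.0], [-48.7, -7.2, 0.0], [-55.8, -6.3, 0.0]]
[[-7.0, 1.4, 0.0], [-13.8, 3.2, 0.0], [-20.6, 5.5, 0.0], [-27.1, 8.2, 0.0], [-33.5, 11.4, 0.0], [-39.6, 15.0, 0.0], [-45.5, 18.9, 0.0], [-51.0, 23.3, 0.0]]
[[-5.3, 4.8, 0.0], [-10.2, 9.8, 0.0], [-14.8, 15.3, 0.0], [-19.0, 21.0, 0.0], [-22.8, 27.0, 0.0], [-26.2, 33.2, 0.0], [-29.2, 39.7, 0.0], [-31.7, 46.3, 0.0]]
```

Light press confirmed: 2.1 N, about 3.5 mm down. Now the sweep, one quarter at a time.

Request:
step_arm(moves=[[[-1,-4.5,-5.5,0,0],[-1,-9.3,-10.7,0,0],[-1,-14.5,-15.6,0,0],[-1,-20,-20.1,0,0],[-1,-25.7,-24.2,0,0],[-1,-31.8,-27.9,0,0],[-1,-38.1,-31.2,0,0],[-1,-44.6,-34.1,0,0]]])

```text
time_s: 4.55
eef_pos: [0.4596, -0.0356, 0.1179]
ee_rot: [-0.0, 0.183, 0.983, -0.0]
wrist_force: [-1.3, 1.9, 3.1]
width: 0.003
grip_force: 1.1
```

```bash
python3 s.py; python3 -c "
from h import *
print(bar(-31,.118))"
```

```text
4.9 [ 0.4602 -0.0358  0.1183  0.4234 -0.915   2.2061]
[ 0.45959017 -0.03459214  0.118     ]
```

Request:
step_arm(moves=[[[-1,-6.7,-2.4,0,0],[-1,-13.5,-4.4,0,0],[-1,-20.4,-5.9,0,0],[-1,-27.5,-6.9,0,0],[-1,-34.5,-7.5,0,0],[-1,-41.6,-7.6,0,0],[-1,-48.7,-7.2,0,0],[-1,-55.8,-6.3,0,0]]])

```text
time_s: 5.75
eef_pos: [0.5097, -0.0613, 0.1179]
ee_rot: [-0.0, 0.183, 0.983, -0.0]
wrist_force: [-1.9, -0.2, 1.8]
width: -0.004
grip_force: 1.1
```

```bash
python3 s.py; python3 -c "
from h import *
print(bar(0,.118))"
```

```text
6.1 [ 0.5103 -0.0615  0.1184  0.5565 -0.3736  1.9915]
[ 0.50936927 -0.0605055   0.118     ]
```

Request:
step_arm(moves=[[[-1,-7,1.4,0,0],[-1,-13.8,3.2,0,0],[-1,-20.6,5.5,0,0],[-1,-27.1,8.2,0,0],[-1,-33.5,11.4,0,0],[-1,-39.6,15,0,0],[-1,-45.5,18.9,0,0],[-1,-51,23.3,0,0]]])

```text
time_s: 6.95
eef_pos: [0.5657, -0.0576, 0.118]
ee_rot: [0.0, 0.183, 0.983, -0.0]
wrist_force: [-1.4, -0.6, 2.0]
width: -0.0
grip_force: 1.1
```

```bash
python3 s.py; python3 -c "
from h import *
print(bar(31,.118))"
```

```text
7.3 [ 0.5662 -0.0575  0.1183  0.978   0.0682  2.274 ]
[ 0.56538466 -0.05707945  0.118     ]
```

Request:
step_arm(moves=[[[-1,-5.3,4.8,0,0],[-1,-10.2,9.8,0,0],[-1,-14.8,15.3,0,0],[-1,-19,21,0,0],[-1,-22.8,27,0,0],[-1,-26.2,33.2,0,0],[-1,-28.8,38.5,0,0],[-1,-31,44.5,0,0]]])

```text
time_s: 8.15
eef_pos: [0.6105, -0.0269, 0.118]
ee_rot: [0.0, 0.183, 0.983, -0.0]
wrist_force: [-1.3, -1.4, 2.3]
width: 0.0
grip_force: 1.1
```

Request:
step_arm(moves=[[[-1,0,0,0,0],[-1,0,0,0,0],[-1,0,0,0,0],[-1,0,0,0,0],[-1,0,0,0,0]]])

```text
time_s: 8.65
eef_pos: [0.6101, -0.0272, 0.1181]
ee_rot: [0.0, 0.183, 0.983, 0.0]
wrist_force: [1.0, 0.4, 1.9]
width: 0.001
grip_force: 1.1
```

```bash
python3 s.py; python3 - <<'E'
from h import *
p=arm.sense()['eef_pos']; print('red dist',np.hypot(*(bar(80,.09)-p)[:2]),'r',np.hypot(*(p[:2]-C)))
save('top2',arm.capture('top'))
a=cv2.imread('pics/top.png');b=cv2.imread('pics/top2.png')
cv2.imwrite('pics/end.png',cv2.resize(np.hstack([a[150:310,70:330],b[150:310,70:330]]),None,fx=1.5,fy=1.5))
E
```

```text
9.0 [ 0.6101 -0.0273  0.1181  1.1865  1.074   2.303 ]
red dist 0.03533004045704256 r 0.10511899576222737
```

View pics/end.png

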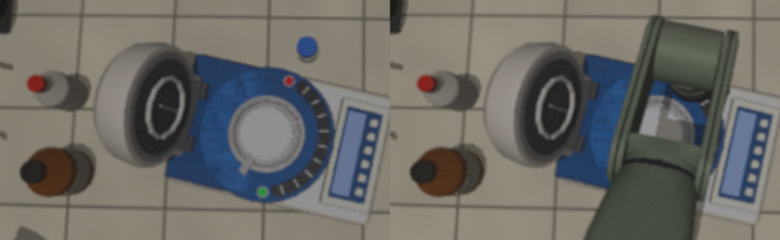

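The before/after picture shows the bottles unmoved and the arm over the red end, which hides that end and the jar. The TCP is 35 mm from the red lamp at radius 105 mm, pressing steadily at 2.3 N. Handing in.

```bash
python3 -c "
from plant import arm
print(arm.close_job())"
```

```text
the job is handed in; nothing more can be done
None
```

I swept the touch bar from the green end to the red end at about 2 N (about 3.5 mm down) and handed in the job with the fingertips still pressing lightly at the red end. The hand-in returned no verdict.

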